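# Stow the mister and clip the trowel to its eye

## Task

Put the watering tools away for the night: gently stand the round-bottomed mister upright in the ring stand, and clip the trowel onto the steel eye by pushing the sprung gate of its snap hook against one of the eye's two legs until the leg is inside the hook and the gate has snapped shut behind it. Leave the trowel lying flat on the ledge, clipped, and let go of both. The mister may be standing in the way of the trowel; do not shift or knock over the planter, dibber, spoon or jar.

Things in the scene. Friction and masses are not known exactly. Their poses are not given: they have to be found in the camera images.
- trowel: grey plastic hand trowel, 193 mm long, 0.11 kg, lying flat. Origin: on its underside, mid handle; x along it towards the blade, z up. Handle: straight bar x -32 to 32 mm, 20 mm wide (y), 18 mm high; grip it here across y. Blade: x 42 to 94 mm, 52 mm wide, about 10 mm high. At the -x end is a built-in flat snap hook.
- hook (a point): middle of the snap hook's window, at trowel x -65, y 0, 9 mm above the underside, axes as the trowel's. The hook is a loop of 9 mm round bar lying flat: outside x -98.5 to -31.5, y -32.5 to 28.5 mm in the trowel's frame, clear window inside x -89.5 to -40.5, y -23.5 to 20.5 mm. The loop's +y side is the sprung gate, the -x end its nose.
- gate_mouth (a point): where a leg should enter: on the shut gate's centre line, trowel x -77, y 24, height 9 mm (good to 4 mm along x). Move the trowel along its own +y against the leg: the gate gives way, and snaps shut behind the leg once the leg's axis is 34 to 38 mm in (trowel y -10 to -14). The leg meets the far side of the loop at y -19.5. Then any place in the window is fine.
- gate (a joint): the steel gate of the snap hook, a 7 mm round bar. Hinge axis upright at trowel x -38, y 24 mm; the free end reaches trowel x -85.5 mm, meeting the nose of the hook. 0 = shut (it cannot swing outward), grows to 1.1 rad as it is pushed inward (towards trowel -y). Spring: 0.05 N m when shut, 0.11 N m at 0.8 rad (about 1 to 3 N at its free end); it shuts by itself.
- eye: fixed steel eye: an upside-down U of 8 mm round bar standing in the ledge, legs at its y = +35 (left) and -35 mm (right), top at 77 mm. Origin on the ledge between the legs; x square to the U, roughly away from the robot, z up. The planter stands before the right leg (-x side) or behind the left leg (+x side), the mister at the other of these places; the place of the mister is the free way in.
- eye_leg_left (a point): axis of the leg at the eye's y = +35 mm, 9 mm above the ledge. The trowel fits on it pushed from behind (moved along eye -x) with its handle outside the U and the hook's nose inward: trowel x along eye +y.
- eye_leg_right (a point): axis of the leg at the eye's y = -35 mm, 9 mm above the ledge. The trowel fits on it pushed from the front (moved along eye +x) with its handle outside the U and the hook's nose inward: trowel x along eye -y.
- mister: copper-coloured aluminium mister, 0.3 kg, 56 mm in diameter, with a hemispherical, weighted foot, so that it stands wobbling on the ledge. Origin: lowest point of the foot; z along its axis up. Body to 90 mm, shoulder to 104 mm, black twist cap 34 mm in diameter from 104 to 142 mm (grip it here from above), spray tip to 151 mm.
- ring_stand: fixed dark steel ring on three short legs, ring 58 mm outside, 46 mm inside, top 40 mm above the ledge; origin on the ledge on the ring's axis. The round foot of the mister rests in the ring with its lowest point about 28 mm above the ledge.
- planter: the glazed green planter: a flared pot 82 mm across and 75 mm high (90 with its leaves), 0.55 kg, a bystander standing close to the eye and blocking one side of it. Origin: centre of its foot.
- dibber: wooden dibber lying beside the trowel, 166 mm long with a 66 mm cross handle, 24 mm thick; bystander. Origin under its middle, x towards the point.
- spoon: stainless steel spoon lying on the left beyond the ring stand, 170 mm; bystander. Origin under its middle, x towards the bowl.
- jar: closed amber glass jar 64 mm across, 100 mm high; bystander. Origin: centre of its foot.

How it is judged:
By the outcome, as a careful person would: the job done as asked, in the order asked, and still so for the second after the job is handed in, with the robot touching nothing.
It also fails if it takes over 62 s, if anything falls off the work surface, if the arm or the gripper's body presses on something with over 40 N, if the wrist force passes 120 N, or if a joint passes its speed limit or range.

## Robot

A 6-joint arm with a two-finger parallel gripper is mounted at the origin on the work surface. World frame = base frame: x ahead of the robot, y to its left, z up, the work surface at z = 0. Lengths are in m, angles in rad, forces in N, time in s.
With the tool pointing down it reaches from about 0.275 to 0.725 m from the base axis. Payload 5.6 kg.
Tool frame: the origin (TCP) lies at the very end of the fingers, on their centre line; the grasp point (between the pads) lies 19 mm behind it; z points along the fingers, y is the line along which they close (so a half turn about z gives the same grasp; the last joint's range is limited). The gripper opens to 85 mm and grips with 20 to 120 N. Pads are 22 mm wide; open, the fingers measure 114 mm over their backs; the gripper's body (76 mm by 85 mm) begins 54 mm behind the grasp point. The pads swing forward as they close: fully open they stand 13 mm farther back than shut.
Start: joints at [-1.006, 0.255, 0.108, 0, -1.424, -0.285], TCP at [0.152, -0.529, 0.231] pointing down, gripper open.
Joint ranges: [-2.95, 2.95], [-1.21, 1.97], [-1.09, 1.5], [-2.87, 1.71], [-2.94, -0.07], [-3.05, 3.05]. Speed limits (rad/s): [2.57, 2.57, 3.14, 3.14, 3.14, 3.14].

## Interface

Orientations are given as a rotation vector (axis times angle).
In Python, from cell import robot gives the robot as it stands.
- The arm moves only by the shell command python3 nudge.py 'ROWS' [OPENING] [FORCE]. ROWS is a JSON object with one list for each field, all of the same length, 1 to 5, a row being the entries at one place: dx, dy, dz (the shift in m), rx, ry, rz (a rotation vector in rad); each row shifts and turns the commanded pose from where the row before left it, along the tool's axes as they then stand; what a row does not reach is not made up. A row lasts 1/8 s, in which the tool goes at most 0.0625 m and 0.188 rad, less where a joint would pass 70% of its speed; a pose out of reach is approached as far as the arm can. OPENING is the opening from 0.0 (shut) to 1.0 (fully open), set as the command begins (- or left out keeps the last). The fingers move at their own pace and stop on an object; FORCE is the grip in N (left out, the last holds). Time passes only in rows, so rows that do not move let the fingers close. It prints the time, the measured TCP pose, the force, the opening and the grip force at its end. Input that does not fit is refused with a message, and nothing moves.
- robot.read_state(): the state, without advancing time (a new reading comes with each control period).
- robot.capture(name): name is "scene" or "top" or "wrist"; returns the picture (420x560x3 uint8, red, green, blue); there is no depth.
- robot.calibration(name): a dict with "fx", "fy", "cx", "cy" (pixels), "distortion" ([k1, k2, p1, p2, k3] as OpenCV has them; the pictures are not rectified), "rvec" (rotation vector, rad) and "tvec" (3), from world to camera coordinates, as OpenCV has them; the wrist camera has in their place "mount" (4x4, takes a point from camera to tool coordinates, whose origin is the TCP and whose axes are the flange's). Camera axes: x right, y down, z forward; pixel columns grow to the right and rows downward; lengths in m; the calibration is good to about 2 mm. A picture is of the moment at which its call begins: read the wrist's pose just before it. calibration takes no time and is no camera call.
- robot.job_done(): hands the job in; it is judged then, once.
The state is a dict: "time_s": time; "q": joint angles; "dq": joint speeds; "joint_torque": joint torques, N m; "ee_pos": TCP position; "tool_rot": TCP orientation; "ft_force": force on the tool from outside, world axes, zero at the start; "wrist_torque": the same for the moment, N m; "gripper_width": opening from 0.0 (shut) to 1.0 (fully open); "grip_force": force on a finger pad.
Only numpy, scipy, OpenCV 4.12 (cv2) and the standard library are available. Lean on these libraries where they do the work, as an engineer would, in place of code of your own. Each camera call takes 0.05 s, during which the arm holds its last target. There are 200 camera calls.

## Working session

There is one attempt and no reset: what is moved stays moved. The work goes in short steps, Python scripts to look and compute and a shell command to move; the robot and the scene stay as the last step left them, time stands still between calls to the robot, and variables do not carry over. Pictures are saved under pics/ and viewed, at most 10 in all, crops included, and the job is handed in when it is done.

```bash
ls; mkdir -p pics
python3 - <<'E'
from cell import robot
import cv2
s=robot.read_state();print(s['ee_pos'],s['tool_rot'],s['time_s'],s['gripper_width'])
for n in['scene','top']:
    im=robot.capture(n);cv2.imwrite(f'pics/{n}0.png',cv2.resize(im[:,:,::-1],(800,600),interpolation=cv2.INTER_CUBIC))
    print(robot.calibration(n))
print(robot.calibration('wrist'))
E
```

```text
cell.py
nudge.py
pics
[ 0.15183204 -0.52812423  0.23038824] [ 4.37968335e-01 -3.11060557e+00 -2.93994214e-03] 0.0 1.0017553882330728
{'fx': 490.28232789744305, 'fy': 490.28232789744305, 'cx': 275.22666927143894, 'cy': 201.87582414157333, 'distortion': array([-0.01959381,  0.        ,  0.        ,  0.        ,  0.        ]), 'rvec': array([ 0.71848024,  2.70669903, -1.02489023]), 'tvec': array([ 0.43188585, -0.1826418 ,  1.33070503])}
{'fx': 464.4961006155177, 'fy': 464.4961006155177, 'cx': 275.74963542582645, 'cy': 208.83598083857083, 'distortion': array([-0.13089326,  0.        ,  0.        ,  0.        ,  0.        ]), 'rvec': array([ 2.12057129, -2.17372001,  0.15847086]), 'tvec': array([0.02890727, 0.47842203, 1.22489189])}
{'fx': 375.8811182852265, 'fy': 375.8811182852265, 'cx': 288.1765857463799, 'cy': 214.93438132379862, 'distortion': array([-0.0841834,  0.       ,  0.       ,  0.       ,  0.       ]), 'mount': array([[ 5.04317349e-05, -9.62165374e-01, -2.72466127e-01,
         6.98364158e-02],
       [ 9.99999903e-01,  1.67970250e-04, -4.08063307e-04,
         4.08958723e-04],
       [ 4.38390588e-04, -2.72466079e-01,  9.62165289e-01,
        -1.42725923e-01],
       [ 0.00000000e+00,  0.00000000e+00,  0.00000000e+00,
         1.00000000e+00]])}
```

View pics/top0.png

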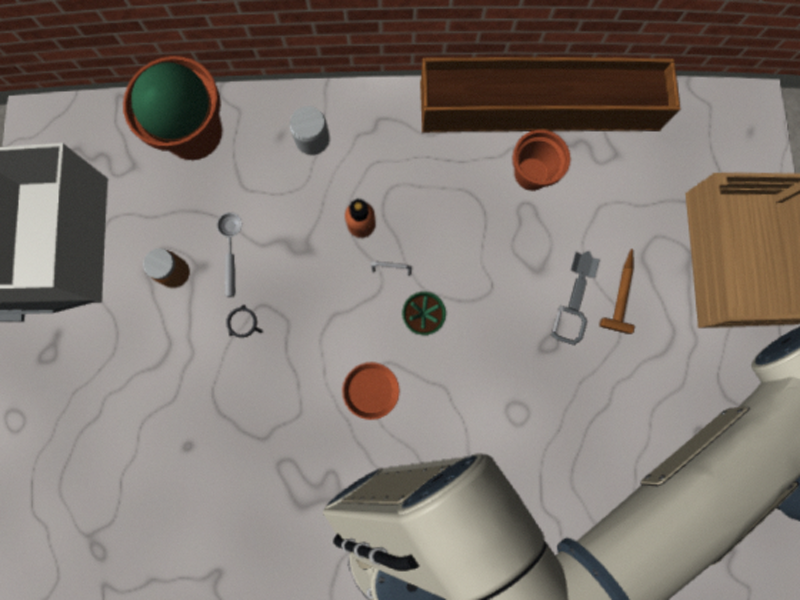

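View pics/scene0.png

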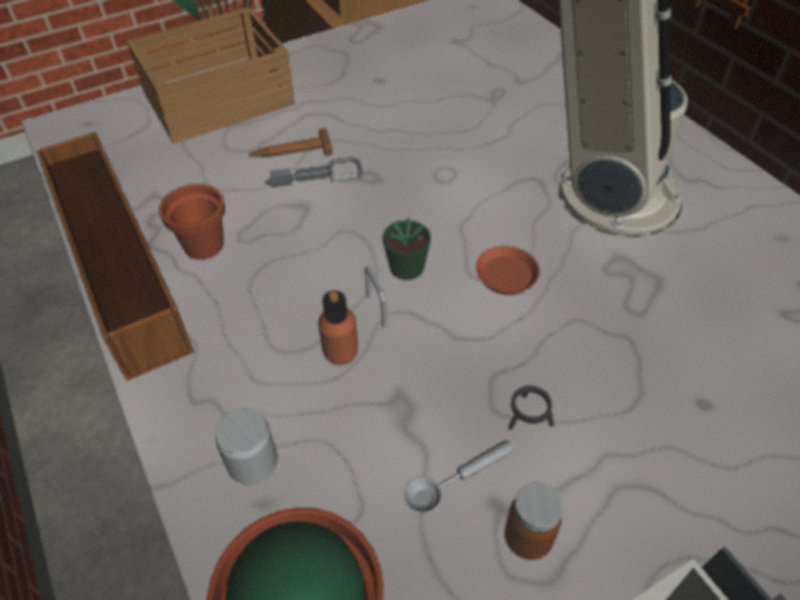

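The top view shows the planter (424,313) before the eye's right leg and the mister (360,215) behind the left leg. The ring stand is at (242,322), the trowel at (578,297) with its blade up-image, and the dibber to its right. I'll measure these in enlarged crops.

```bash
cat > h.py <<'E'
import numpy as np,cv2
from cell import robot
from scipy.spatial.transform import Rotation as R
def cam(n,st=None):
    c=robot.calibration(n);K=np.array([[c['fx'],0,c['cx']],[0,c['fy'],c['cy']],[0,0,1]])
    if n=='wrist':
        T=np.eye(4);T[:3,:3]=R.from_rotvec(st['tool_rot']).as_matrix();T[:3,3]=st['ee_pos'];T=T@c['mount'];M=T[:3,:3].T;t=-M@T[:3,3]
    else: M=R.from_rotvec(c['rvec']).as_matrix();t=np.array(c['tvec'])
    return K,np.array(c['distortion']),M,t
def p2w(n,uv,z,st=None):
    K,d,M,t=cam(n,st);u=cv2.undistortPoints(np.array([[uv]],float),K,d)[0,0]
    r=M.T@np.array([u[0],u[1],1]);o=-M.T@t
    return o+r*(z-o[2])/r[2]
def w2p(n,P,st=None):
    K,d,M,t=cam(n,st);return cv2.projectPoints(np.atleast_2d(np.array(P,float)),cv2.Rodrigues(M)[0],t,K,d)[0][:,0]
def crop(im,x0,y0,w,h,s,f):
    c=cv2.resize(im[y0:y0+h,x0:x0+w,::-1],None,fx=s,fy=s,interpolation=cv2.INTER_CUBIC);cv2.imwrite(f,c)
E
python3 - <<'E'
from h import *
im=robot.capture('top')
a=cv2.resize(im[130:250,150:325],None,fx=4.5,fy=4.5,interpolation=cv2.INTER_CUBIC)
crop(im,150,130,175,120,4.5,'pics/tc1.png'); crop(im,370,165,90,85,7,'pics/tc2.png')
for n,uv,z in[('mister cap',(360,208),.142),('eyeL',(374,266),.077),('eyeR',(411,269),.077),('ring',(242,322),.04),('tr',(577,292),.018)]:
    print(n,p2w('top',(uv[0]*.7,uv[1]*.7),z).round(4))
E
```

```text
mister cap [0.6268 0.0737 0.142 ]
eyeL [0.5341 0.0526 0.077 ]
eyeR [ 0.5268 -0.0156  0.077 ]
ring [0.4401 0.3058 0.04  ]
tr [ 0.4851 -0.3396  0.018 ]
```

View pics/tc1.png

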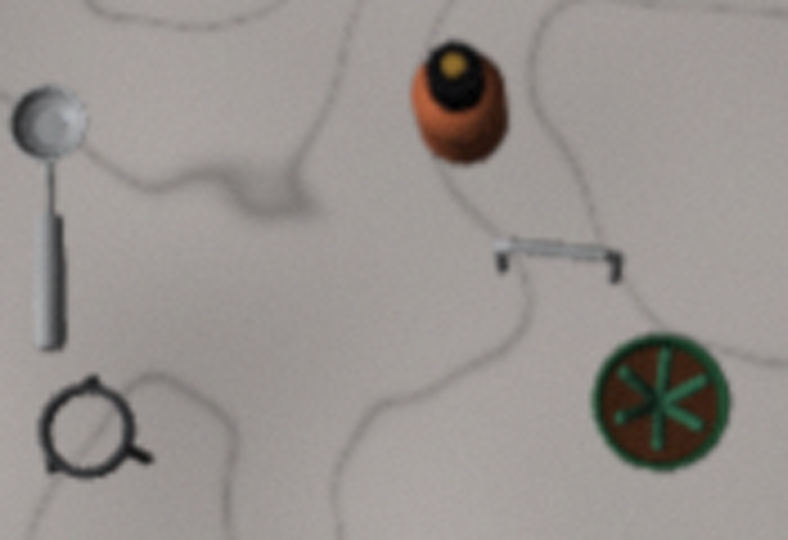

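View pics/tc2.png

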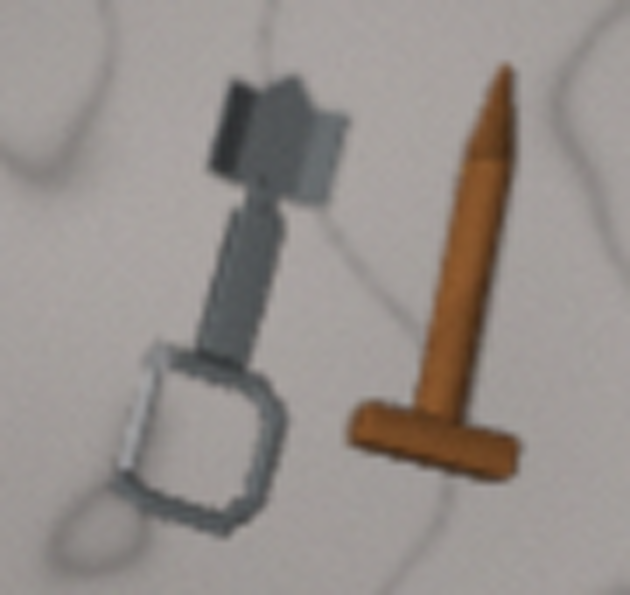

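Crop 1 shows the mister cap top at (454,66), the eye bar ends at (500,244) and (617,256), the leg feet at (502,270) and (616,281), the ring centre at (87,429) and the planter at (662,402). Crop 2 shows the trowel handle middle at (241,280), the blade tip at (293,78), and the gate on the left from (155,355) to (125,470).

Run:
```python
from h import *
A=lambda u,v,z:p2w('top',(150+(u+.5)/4.5-.5,130+(v+.5)/4.5-.5),z)
B=lambda u,v,z:p2w('top',(370+(u+.5)/7-.5,165+(v+.5)/7-.5),z)
for n,a in dict(tip=(453,65,.151),capc=(454,67,.142),bodylow=(465,163,.03),barL=(500,243,.073),barR=(617,255,.073),footL=(502,270,0.0),footR=(616,281,0.),ring=(87,429,.037),ringl=(40,429,.037),ringr=(135,429,.037),planter=(662,402,.075)).items():print(n,A(*a).round(4))
for n,a in dict(hand=(241,280,.018),htop=(260,205,.018),hbot=(222,356,.018),tip=(293,78,.008),hinge=(155,350,.012),nosemid=(175,508,.009),noseR=(222,530,.009),dibcross=(352,425,.012),dibcross2=(520,460,.012),dibtip=(506,66,.01)).items():print(n,B(*a).round(4))
```

```text
tip [0.6284 0.0776 0.151 ]
capc [0.6298 0.0775 0.142 ]
bodylow [0.6013 0.0771 0.03  ]
barL [0.5419 0.0554 0.073 ]
barR [ 0.533  -0.0133  0.073 ]
footL [0.5396 0.0565 0.    ]
footR [ 0.5308 -0.0144  0.    ]
ring [0.4417 0.3077 0.037 ]
ringl [0.4423 0.3365 0.037 ]
ringr [0.441  0.2785 0.037 ]
planter [ 0.445 -0.037  0.075]
hand [ 0.4846 -0.3398  0.018 ]
htop [ 0.5146 -0.3496  0.018 ]
hbot [ 0.4544 -0.3302  0.018 ]
tip [ 0.5682 -0.3698  0.008 ]
hinge [ 0.4582 -0.3049  0.012 ]
nosemid [ 0.3954 -0.31    0.009 ]
noseR [ 0.3862 -0.3284  0.009 ]
dibcross [ 0.4261 -0.3829  0.012 ]
dibcross2 [ 0.4102 -0.451   0.012 ]
dibtip [ 0.5712 -0.4586  0.01  ]
```

```bash
python3 nudge.py '{"dx":[-0.048, -0.048, -0.048, -0.048, -0.048], "dy":[0.0347, 0.0347, 0.0347, 0.0347, 0.0347], "dz":[0, 0, 0, 0, 0], "rx":[0, 0, 0, 0, 0], "ry":[0, 0, 0, 0, 0], "rz":[0, 0, 0, 0, 0]}' 0.75 30
python3 nudge.py '{"dx":[-0.048, -0.048, -0.048, -0.048, -0.048], "dy":[0.0347, 0.0347, 0.0347, 0.0347, 0.0347], "dz":[0, 0, 0, 0, 0], "rx":[0, 0, 0, 0, 0], "ry":[0, 0, 0, 0, 0], "rz":[0, 0, 0, 0, 0]}'
python3 nudge.py '{"dx":[-0.044, -0.044, 0, 0], "dy":[0.032, 0.032, 0, 0], "dz":[0, 0, 0, 0], "rx":[0, 0, 0, 0], "ry":[0, 0, 0, 0], "rz":[0, 0, 0, 0]}'
cat >> h.py <<'E'
def go(x,y,z):
    s=robot.read_state();M=R.from_rotvec(s['tool_rot']).as_matrix()
    print('t',s['time_s'],'pos',s['ee_pos'].round(4),'tool d',(M.T@(np.array([x,y,z])-s['ee_pos'])).round(4),'tool y',M[:,1].round(3),'z',M[:,2].round(3),'q',np.round(s['q'],2),'F',np.round(s['ft_force'],1),'w',round(s['gripper_width'],3),'g',round(s['grip_force'],1))
E
python3 -c "
from h import *
go(.629,.0775,.11)"
```

```text
time_s: 0.78
ee_pos: [0.3354, -0.2938, 0.2312]
tool_rot: [-0.438, 3.111, 0.0]
ft_force: [1.9, -1.1, -0.6]
gripper_width: 0.748
grip_force: 0.0
time_s: 1.4
ee_pos: [0.5182, -0.0607, 0.2312]
tool_rot: [0.439, -3.111, 0.0]
ft_force: [0.6, -0.9, 0.3]
gripper_width: 0.749
grip_force: 0.0
time_s: 1.9
ee_pos: [0.5841, 0.0233, 0.2308]
tool_rot: [0.439, -3.11, 0.0]
ft_force: [-0.2, -0.5, 1.2]
gripper_width: 0.75
grip_force: 0.0
t 1.9 pos [0.5841 0.0233 0.2308] tool d [-0.0583  0.0397  0.1208] tool y [-0.277  0.961 -0.   ] z [-0.001 -0.    -1.   ] q [ 0.31  0.33  0.2   0.   -1.45 -1.6 ] F [-0.2 -0.5  1.2] w 0.75 g 0.0
```

Run:
```python
from h import *
s=robot.read_state();im=robot.capture('wrist')
cv2.imwrite('pics/w1.png',cv2.resize(im[:,:,::-1],(800,600),interpolation=cv2.INTER_CUBIC))
for n,p in dict(cap=(.629,.0775,.142),L=(.541,.056,.073),R=(.532,-.014,.073),Lf=(.541,.056,0),Rf=(.532,-.014,0)).items():print(n,w2p('wrist',p,s)[0]/.7)
```

```text
cap [493.26527402 431.70636305]
L [488.71793209 225.5159326 ]
R [372.07037335 174.23110509]
Lf [474.13118873 212.34925656]
Rf [379.81753915 170.80343463]
```

View pics/w1.png

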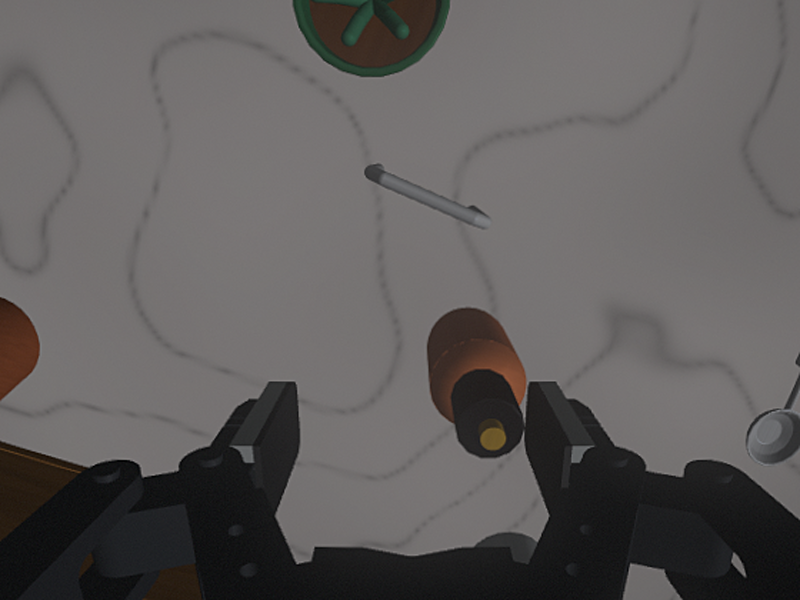

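The wrist view shows the cap top at (490,433) against a predicted (493,432). The eye bar is seen from (368,172) to (490,222), also as predicted, so I'll go ahead with the grasp.

```bash
python3 nudge.py '{"dx":[-0.029, -0.029, 0, 0, 0], "dy":[0.0195, 0.0195, 0, 0, 0], "dz":[0, 0, 0, 0.04, 0.04], "rx":[0, 0, 0, 0, 0], "ry":[0, 0, 0, 0, 0], "rz":[0, 0, 0, 0, 0]}' 0.75
python3 nudge.py '{"dx":[0, 0, 0], "dy":[0, 0, 0], "dz":[0.02, 0.015, 0], "rx":[0, 0, 0], "ry":[0, 0, 0], "rz":[0, 0, 0]}'|tail -3; python3 -c "
from h import *
go(.629,.0775,.11)"
```

```text
time_s: 2.58
ee_pos: [0.629, 0.0755, 0.1515]
tool_rot: [-0.436, 3.109, 0.001]
ft_force: [0.4, 0.2, -1.2]
gripper_width: 0.748
grip_force: 0.0
ft_force: [-0.2, 0.3, 0.9]
gripper_width: 0.751
grip_force: 0.0
t 2.95 pos [0.6286 0.0759 0.1159] tool d [-0.0008  0.0014  0.0059] tool y [-0.275  0.961 -0.   ] z [-0.001 -0.    -1.   ] q [ 0.37  0.47  0.13 -0.   -1.23 -1.66] F [-0.2  0.3  0.9] w 0.751 g 0.0
```

```bash
python3 nudge.py '{"dx":[0, 0, 0, 0, 0], "dy":[0.0014, 0, 0, 0, 0], "dz":[0.005, 0, 0, 0, 0], "rx":[0, 0, 0, 0, 0], "ry":[0, 0, 0, 0, 0], "rz":[0, 0, 0, 0, 0]}' 0.2 30
python3 nudge.py '{"dx":[0, 0, 0, 0, 0], "dy":[0, 0, 0, 0, 0], "dz":[0, 0, -0.01, -0.03, -0.035], "rx":[0, 0, 0, 0, 0], "ry":[0, 0, 0, 0, 0], "rz":[0, 0, 0, 0, 0]}'; python3 -c "
from h import *
go(.4415,.3075,.20)"
```

```text
time_s: 3.58
ee_pos: [0.6293, 0.0782, 0.1119]
tool_rot: [-0.438, 3.11, -0.0]
ft_force: [0.1, -0.4, 1.9]
gripper_width: 0.392
grip_force: 30.0
time_s: 4.2
ee_pos: [0.6278, 0.0781, 0.1856]
tool_rot: [0.437, -3.107, -0.0]
ft_force: [1.7, 0.6, -3.2]
gripper_width: 0.388
grip_force: 30.4
t 4.2 pos [0.6278 0.0781 0.1856] tool d [ 0.1158  0.2719 -0.0137] tool y [-0.276  0.961  0.001] z [-0.004 -0.    -1.   ] q [ 0.37  0.44  0.26 -0.   -1.39 -1.66] F [ 1.7  0.6 -3.2] w 0.388 g 30.4
```

```bash
python3 nudge.py '{"dx":[0.008, 0.0145, 0.0145, 0.0145, 0.0145], "dy":[0.018, 0.034, 0.034, 0.034, 0.034], "dz":[-0.005, -0.005, 0, 0, 0], "rx":[0, 0, 0, 0, 0], "ry":[0, 0, 0, 0, 0], "rz":[0, 0, 0, 0, 0]}'
python3 nudge.py '{"dx":[0.0145, 0.0145, 0.0145, 0.006, 0], "dy":[0.034, 0.034, 0.034, 0.016, 0], "dz":[0, 0, 0, 0, 0], "rx":[0, 0, 0, 0, 0], "ry":[0, 0, 0, 0, 0], "rz":[0, 0, 0, 0, 0]}'|head -2;python3 nudge.py '{"dx":[0, 0], "dy":[0, 0], "dz":[0, 0], "rx":[0, 0], "ry":[0, 0], "rz":[0, 0]}'|head -1
python3 - <<'E'
from h import *
go(.4415,.3075,.138)
s=robot.read_state();im=robot.capture('wrist')
cv2.imwrite('pics/w2.png',cv2.resize(im[:,:,::-1],(800,600),interpolation=cv2.INTER_CUBIC))
im=robot.capture('top');crop(im,130,150,130,100,6,'pics/t3.png')
E
```

```text
time_s: 4.82
ee_pos: [0.5203, 0.209, 0.1945]
tool_rot: [0.438, -3.107, 0.0]
ft_force: [-0.2, 0.2, -2.4]
gripper_width: 0.384
grip_force: 30.4
time_s: 5.45
ee_pos: [0.4414, 0.3082, 0.1953]
time_s: 5.7
t 5.7 pos [0.4431 0.307  0.196 ] tool d [0.0014 0.001  0.058 ] tool y [-0.275  0.961 -0.   ] z [-0. -0. -1.] q [ 0.9   0.25  0.01 -0.   -1.33 -2.19] F [ 0.3 -0.3 -3.7] w 0.386 g 30.6
```

View pics/w2.png

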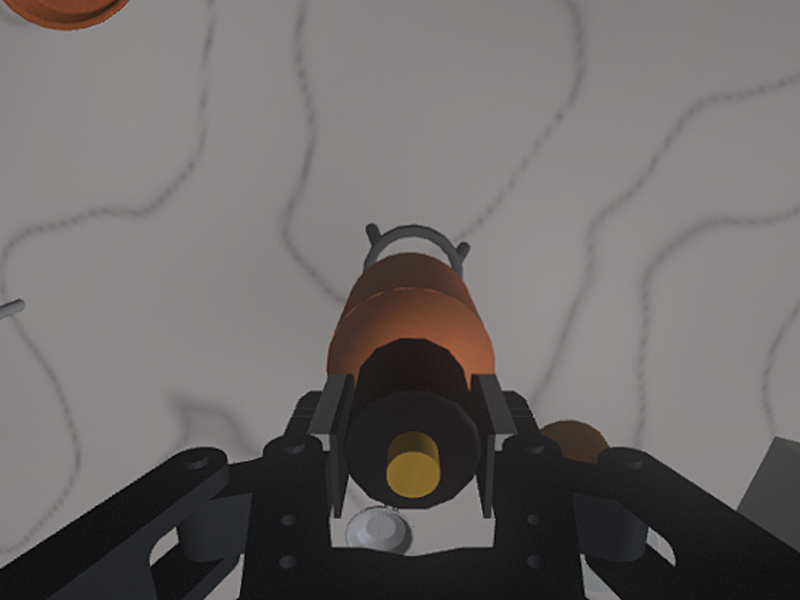

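The mister is held upright (cap around (412,450)), with the ring behind it: left edge (364,265), right edge (468,265), top (414,226). I'll compare that with the projected ring.

Run:
```python
from h import *
s=robot.read_state()
a=np.linspace(0,2*np.pi,72);P=np.c_[.4415+.029*np.cos(a),.3075+.029*np.sin(a),0*a+.038]
q=w2p('wrist',P,s)/.7;print(q.min(0),q.max(0))
# mister silhouette top (foot/body) axis
Rm=R.from_rotvec(s['tool_rot']).as_matrix()
for z in(.142,.104,.09,.03):
    print(z,w2p('wrist',s['ee_pos']-[0,0,.110-z],s)/.7)
```

```text
[362.24446744 228.43860259] [463.23121846 327.0176568 ]
0.142 [[410.12059208 464.20095612]]
0.104 [[410.53847326 395.18854156]]
0.09 [[410.64976799 376.85712174]]
0.03 [[410.98314388 322.06485102]]
```

```bash
python3 nudge.py '{"dx":[0.002, 0, 0, 0, 0], "dy":[0.002, 0, 0, 0, 0], "dz":[0.01, 0.02, 0.012, 0.004, 0], "rx":[0, 0, 0, 0, 0], "ry":[0, 0, 0, 0, 0], "rz":[0, 0, 0, 0, 0]}'
python3 nudge.py '{"dx":[0, 0], "dy":[0, 0], "dz":[0.003, 0], "rx":[0, 0], "ry":[0, 0], "rz":[0, 0]}'; python3 nudge.py '{"dx":[0, 0], "dy":[0, 0], "dz":[0.002, 0], "rx":[0, 0], "ry":[0, 0], "rz":[0, 0]}'
```

```text
time_s: 6.42
ee_pos: [0.4404, 0.309, 0.1504]
tool_rot: [-0.438, 3.111, -0.0]
ft_force: [0.2, 0.2, -2.3]
gripper_width: 0.388
grip_force: 30.6
time_s: 6.68
ee_pos: [0.4403, 0.3091, 0.1474]
tool_rot: [-0.438, 3.111, 0.0]
ft_force: [0.5, -0.2, -3.1]
gripper_width: 0.384
grip_force: 30.6
time_s: 6.92
ee_pos: [0.4402, 0.3089, 0.1452]
tool_rot: [0.438, -3.111, 0.0]
ft_force: [0.7, 0.7, -2.5]
gripper_width: 0.389
grip_force: 30.6
```

```bash
for i in 1; do python3 nudge.py '{"dx":[0, 0], "dy":[0, 0], "dz":[0.002, 0], "rx":[0, 0], "ry":[0, 0], "rz":[0, 0]}'|sed -n 2,4p; python3 nudge.py '{"dx":[0, 0], "dy":[0, 0], "dz":[0.0015, 0], "rx":[0, 0], "ry":[0, 0], "rz":[0, 0]}'|sed -n 2,4p;python3 nudge.py '{"dx":[0, 0], "dy":[0, 0], "dz":[0.0015, 0], "rx":[0, 0], "ry":[0, 0], "rz":[0, 0]}'|sed -n 2,4p; done
```

```text
ee_pos: [0.4402, 0.309, 0.1431]
tool_rot: [0.438, -3.111, 0.0]
ft_force: [0.1, -0.2, -2.9]
ee_pos: [0.4404, 0.309, 0.1418]
tool_rot: [-0.438, 3.111, -0.0]
ft_force: [0.2, 0.2, -3.2]
ee_pos: [0.4407, 0.3088, 0.1406]
tool_rot: [-0.438, 3.11, -0.001]
ft_force: [0.1, -0.9, -0.5]
```

```bash
python3 nudge.py '{"dx":[0, 0, 0], "dy":[0, 0, 0], "dz":[0.001, 0, 0], "rx":[0, 0, 0], "ry":[0, 0, 0], "rz":[0, 0, 0]}'; python3 nudge.py '{"dx":[0], "dy":[0], "dz":[0], "rx":[0], "ry":[0], "rz":[0]}'|sed -n 2,4p
```

```text
time_s: 8.05
ee_pos: [0.4409, 0.3089, 0.14]
tool_rot: [-0.438, 3.109, -0.0]
ft_force: [1.7, -3.8, 4.8]
gripper_width: 0.387
grip_force: 31.7
ee_pos: [0.4408, 0.3089, 0.14]
tool_rot: [-0.438, 3.11, -0.0]
ft_force: [1.2, -3.2, 5.7]
```

```bash
python3 nudge.py '{"dx":[0, 0, 0], "dy":[-0.0012, 0, 0], "dz":[-0.0005, 0, 0], "rx":[0, 0, 0], "ry":[0, 0, 0], "rz":[0, 0, 0]}'|sed -n 2,4p
```

```text
ee_pos: [0.4407, 0.3081, 0.1398]
tool_rot: [-0.438, 3.111, 0.001]
ft_force: [1.4, -0.9, 2.0]
```

Seated with little side load. I'll open gently, then rise.

```bash
python3 nudge.py '{"dx":[0, 0], "dy":[0, 0], "dz":[0, 0], "rx":[0, 0], "ry":[0, 0], "rz":[0, 0]}' 0.5 20|sed -n 3,6p;python3 nudge.py '{"dx":[0, 0, 0, 0, 0], "dy":[0, 0, 0, 0, 0], "dz":[0, 0, -0.015, -0.03, -0.03], "rx":[0, 0, 0, 0, 0], "ry":[0, 0, 0, 0, 0], "rz":[0, 0, 0, 0, 0]}' 0.65
python3 - <<'E'
from h import *
go(.4846,-.3398,.13)
s=robot.read_state();im=robot.capture('wrist')
crop(im,150,120,280,210,2.8,'pics/w3.png')
Rm=R.from_rotvec(s['tool_rot']).as_matrix()
for z in(.028+.142,.028+.09,.151+.028):print(z,w2p('wrist',[.4413,.3078,z],s)[0])
E
```

```text
tool_rot: [0.438, -3.11, -0.0]
ft_force: [-0.2, 0.2, -0.4]
gripper_width: 0.502
grip_force: 0.0
time_s: 9.43
ee_pos: [0.4408, 0.3078, 0.2168]
tool_rot: [-0.438, 3.11, 0.001]
ft_force: [0.8, -0.3, -1.5]
gripper_width: 0.653
grip_force: 0.0
t 9.425 pos [0.4408 0.3078 0.2168] tool d [ 0.1369 -0.6346  0.0865] tool y [-0.276  0.961  0.   ] z [ 0.001  0.    -1.   ] q [ 0.9   0.23  0.04  0.   -1.38 -2.19] F [ 0.8 -0.3 -1.5] w 0.653 g 0.0
0.16999999999999998 [287.2211292  244.67435419]
0.118 [287.42867213 217.52853876]
0.179 [287.17443052 250.79395937]
```

View pics/w3.png

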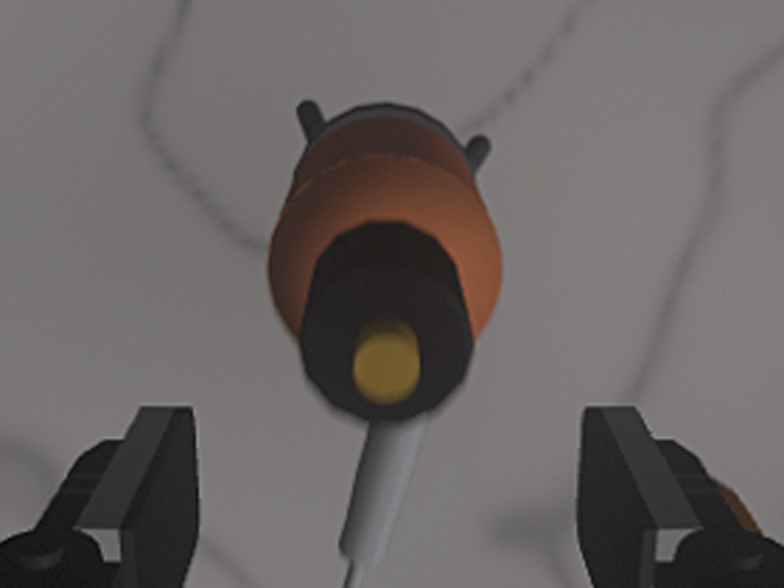

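The mister stands upright in the ring: tip seen at (387,367), predicted (384,366). Next is the trowel.

```bash
python3 nudge.py '{"dx":[0.0124, 0.0124, 0.0124, 0.0124, 0.0124], "dy":[-0.0577, -0.0577, -0.0577, -0.0577, -0.0577], "dz":[0, 0, 0, 0, 0], "rx":[0, 0, 0, 0, 0], "ry":[0, 0, 0, 0, 0], "rz":[0, 0, 0, 0, 0]}' 0.5|head -2
python3 nudge.py '{"dx":[0.0124, 0.0124, 0.0124, 0.0124, 0.0124], "dy":[-0.0577, -0.0577, -0.0577, -0.0577, -0.0577], "dz":[0, 0, 0, 0, 0], "rx":[0, 0, 0, 0, 0], "ry":[0, 0, 0, 0, 0], "rz":[0, 0, 0, 0, 0]}' |head -2
python3 nudge.py '{"dx":[0.0124, 0, 0, 0, 0], "dy":[-0.0577, 0, 0, 0, 0], "dz":[0, 0, 0, 0, 0], "rx":[0, 0, 0, 0, 0], "ry":[0, 0, 0, 0, 0], "rz":[0, 0.15, 0.15, 0.15, 0.155]}'|head -2
python3 nudge.py '{"dx":[0, 0], "dy":[0, 0], "dz":[0, 0], "rx":[0, 0], "ry":[0, 0], "rz":[0, 0]}' |head -1
python3 - <<'E'
from h import *
go(.4846,-.3398,.13)
s=robot.read_state();im=robot.capture('wrist')
cv2.imwrite('pics/w4.png',cv2.resize(im[:,:,::-1],(800,600),interpolation=cv2.INTER_CUBIC))
E
```

```text
time_s: 10.1
ee_pos: [0.4608, 0.0117, 0.2161]
time_s: 10.72
ee_pos: [0.4809, -0.2831, 0.216]
time_s: 11.35
ee_pos: [0.4849, -0.3401, 0.2158]
time_s: 11.6
t 11.6 pos [ 0.4849 -0.3399  0.2153] tool d [ 0.0004 -0.      0.0853] tool y [ 0.317  0.949 -0.   ] z [ 0.001 -0.    -1.   ] q [-0.35  0.34  0.19  0.   -1.42 -1.55] F [0.1 0.4 0. ] w 0.499 g 0.0
```

View pics/w4.png

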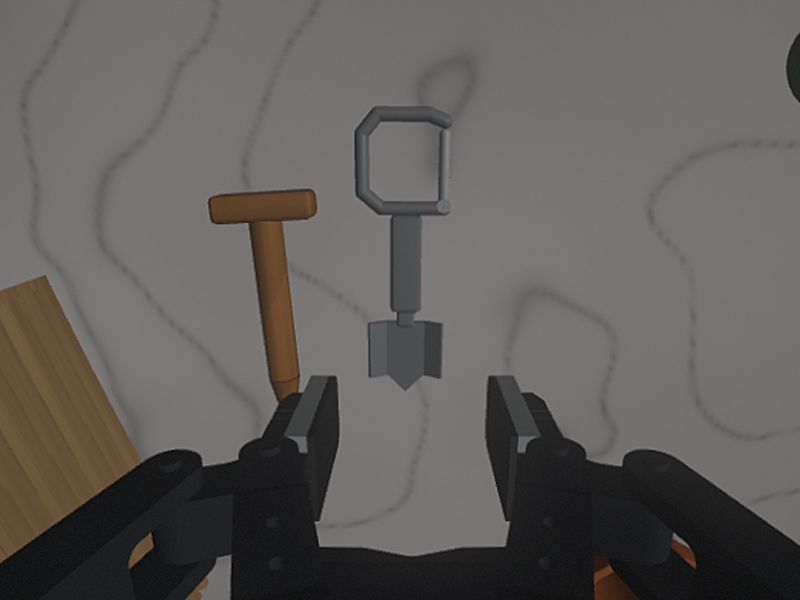

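The trowel is upright in the wrist view: handle x 391–421 and y 216–312, nose top (405,106), hinge (443,207), gate at x 445, blade tip (405,389).

Run:
```python
from h import *
s=robot.read_state()
f=lambda u,v,z:p2w('wrist',(u*.7,v*.7),z,s)
P=dict(nose=(405,111,.009,-94,-2),tip=(405,388,.006,94,0),handback=(406,216,.018,-32,0),handfront=(406,311,.018,32,0),hinge=(443,207,.012,-38,24),gate=(445,165,.009,-60,24),far=(361,163,.009,-65,-28))
o=np.array([.4846,-.3398]);
A=[];B=[]
for k,(u,v,z,x,y) in P.items():
    w=f(u,v,z);A.append([x/1e3,y/1e3,0]);B.append([w[0],w[1],0])
A=np.array(A);B=np.array(B)
r,_=R.align_vectors(B-B.mean(0),A-A.mean(0));yaw=r.as_rotvec()[2];t=B.mean(0)-r.apply(A.mean(0))
print(yaw,t);print(((B-t-r.apply(A))*1e3).round(1))
print(w2p('wrist',[.4846,-.3398,.018],s)/.7)
go(t[0],t[1],.0)
```

```text
-0.330397169091101 [ 0.48142946 -0.34297817  0.        ]
[[-0.3  1.1  0. ]
 [-1.8  0.3  0. ]
 [ 1.2 -0.4  0. ]
 [-0.4  0.4  0. ]
 [ 1.7 -1.1  0. ]
 [-1.9  1.   0. ]
 [ 1.6 -1.3  0. ]]
[[412.04590067 267.09002507]]
t 11.65 pos [ 0.4849 -0.3398  0.2151] tool d [ 0.0024 -0.0041  0.2151] tool y [ 0.317  0.948 -0.   ] z [ 0. -0. -1.] q [-0.35  0.34  0.19  0.   -1.42 -1.55] F [ 0.1 -1.  -0.7] w 0.502 g 0.0
```

```bash
python3 nudge.py '{"dx":[0.002, 0, 0, 0, 0], "dy":[-0.0035, 0, 0, 0, 0], "dz":[0.04, 0.05, 0.05, 0.04, 0.015], "rx":[0, 0, 0, 0, 0], "ry":[0, 0, 0, 0, 0], "rz":[0, 0, 0, 0, 0]}' |head -2
python3 nudge.py '{"dx":[0, 0, 0], "dy":[0, 0, 0], "dz":[0.008, 0, 0], "rx":[0, 0, 0], "ry":[0, 0, 0], "rz":[0, 0, 0]}'
python3 -c "
from h import *
go(.4824,-.3425,.003)"
```

```text
time_s: 12.28
ee_pos: [0.4804, -0.3419, 0.0175]
time_s: 12.65
ee_pos: [0.4828, -0.343, 0.0133]
tool_rot: [0.508, 3.098, -0.001]
ft_force: [0.1, -0.4, -0.0]
gripper_width: 0.497
grip_force: 0.0
t 12.65 pos [ 0.4828 -0.343   0.0133] tool d [0.0006 0.0003 0.0103] tool y [ 0.319  0.948 -0.   ] z [ 0.002 -0.001 -1.   ] q [-0.35  0.49 -0.13  0.   -0.95 -1.54] F [ 0.1 -0.4 -0. ] w 0.497 g 0.0
```

```bash
python3 nudge.py '{"dx":[0, 0, 0, 0], "dy":[0, 0, 0, 0], "dz":[0.005, 0.005, 0, 0], "rx":[0, 0, 0, 0], "ry":[0, 0, 0, 0], "rz":[0, 0, 0, 0]}'
python3 nudge.py '{"dx":[0, 0, 0, 0, 0], "dy":[0, 0, 0, 0, 0], "dz":[0, 0, 0, 0, 0], "rx":[0, 0, 0, 0, 0], "ry":[0, 0, 0, 0, 0], "rz":[0, 0, 0, 0, 0]}' 0.05 50
```

```text
time_s: 13.15
ee_pos: [0.4818, -0.3425, 0.0018]
tool_rot: [-0.508, -3.1, 0.0]
ft_force: [0.1, 0.6, -0.5]
gripper_width: 0.503
grip_force: 0.0
time_s: 13.78
ee_pos: [0.4821, -0.3426, 0.0022]
tool_rot: [0.508, 3.1, -0.0]
ft_force: [-0.0, 1.1, 5.0]
gripper_width: 0.219
grip_force: 50.6
```

```bash
python3 nudge.py '{"dx":[0, 0, 0, 0, 0], "dy":[0, 0, 0, 0, 0], "dz":[-0.01, -0.025, -0.035, -0.035, -0.015], "rx":[0, 0, 0, 0, 0], "ry":[0, 0, 0, 0, 0], "rz":[0, 0, 0, 0, 0]}' 
python3 nudge.py '{"dx":[0.0023, 0.0023, 0.0023, 0.0023, 0.0023], "dy":[0.0245, 0.0485, 0.0485, 0.0485, 0.0485], "dz":[0, 0, 0, 0, 0], "rx":[0, 0, 0, 0, 0], "ry":[0, 0, 0, 0, 0], "rz":[0, 0, 0, 0, 0]}'|head -2
python3 nudge.py '{"dx":[0.0023, 0.0023, 0.0023, 0.0023, 0.0023], "dy":[0.0485, 0.0485, 0.0485, 0.0485, 0.0485], "dz":[0, 0, 0, 0, 0], "rx":[0, 0, 0, 0, 0], "ry":[0, 0, 0, 0, 0], "rz":[0, 0, 0, 0, 0]}'|head -2
python3 nudge.py '{"dx":[0, 0, 0, 0, 0], "dy":[0.0245, 0, 0, 0, 0], "dz":[0, 0, 0, 0, 0], "rx":[0, 0, 0, 0, 0], "ry":[0, 0, 0, 0, 0], "rz":[-0.14, -0.17, -0.17, -0.17, -0.17]}'|head -2
python3 nudge.py '{"dx":[0, 0, 0, 0, 0], "dy":[0, 0, 0, 0, 0], "dz":[0, 0, 0, 0, 0], "rx":[0, 0, 0, 0, 0], "ry":[0, 0, 0, 0, 0], "rz":[-0.17, -0.17, -0.17, -0.17, -0.17]}'|head -2
python3 nudge.py '{"dx":[0, 0, 0], "dy":[0, 0, 0], "dz":[0, 0, 0], "rx":[0, 0, 0], "ry":[0, 0, 0], "rz":[-0.1, 0, 0]}'
python3 - <<'E'
from h import *
go(.6143,.1243,.03)
s=robot.read_state();im=robot.capture('wrist')
cv2.imwrite('pics/w5.png',cv2.resize(im[:,:,::-1],(800,600),interpolation=cv2.INTER_CUBIC))
for p in[(.541,.056,.073),(.532,-.014,.073),(.541,.056,.0),(.532,-.014,.0)]:print(w2p('wrist',p,s)/.7)
E
```

```text
time_s: 14.4
ee_pos: [0.4824, -0.3429, 0.124]
tool_rot: [0.508, 3.097, -0.001]
ft_force: [-0.1, -0.6, -1.2]
gripper_width: 0.216
grip_force: 50.1
time_s: 15.02
ee_pos: [0.5402, -0.1301, 0.1208]
time_s: 15.65
ee_pos: [0.6068, 0.1031, 0.1206]
time_s: 16.27
ee_pos: [0.6143, 0.1248, 0.1204]
time_s: 16.9
ee_pos: [0.6143, 0.1248, 0.1204]
time_s: 17.27
ee_pos: [0.6148, 0.1248, 0.1212]
tool_rot: [2.074, -2.358, -0.001]
ft_force: [-0.3, -0.6, -0.5]
gripper_width: 0.218
grip_force: 50.0
t 17.275 pos [0.6148 0.1248 0.1212] tool d [0.0006 0.0003 0.0912] tool y [-0.992  0.128  0.001] z [-0.001 -0.    -1.   ] q [ 0.45  0.46  0.12 -0.   -1.24 -0.58] F [-0.3 -0.6 -0.5] w 0.218 g 50.0
[[596.14474327 132.19382764]]
[[608.31271714 -89.38021146]]
[[545.15446781 138.42118826]]
[[552.2755916  -21.10188502]]
```

View pics/w5.png

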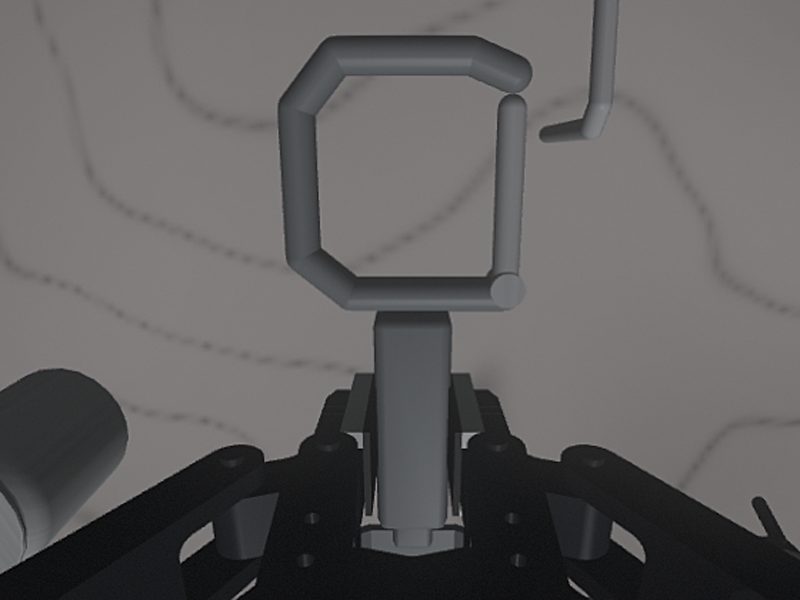

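The hook is on the handle axis: gate tip (513,100), hinge (508,291), nose edge (405,37). The left leg has its top corner at (592,130) and its foot at (541,133), about 2 mm from the prediction. I'll compute the trowel pose in the grip and the leg relative to it.

Run:
```python
from h import *
s=robot.read_state();M=R.from_rotvec(s['tool_rot']).as_matrix();e=s['ee_pos'];u=e[2]-.0022
f=lambda a,b,z:(M.T@(p2w('wrist',(a*.7,b*.7),z,s)-e))*1e3
for n,a,ex in[('nose outer (98.5)',(405,37,u+.009),0),('gate free end x85.5 y24',(513,95,u+.009),0),('hinge x38 y24',(508,291,u+.0135),0),('far bar y-28',(297,180,u+.0135),0),('back of loop x36 ',(420,294,u+.0135),0),('handle near end x32 y0',(412,313,u+.018),0),('handle far end x-32',(411,528,u+.018),0),
 ('leg top',(591,129,.073),0),('leg foot',(543,134,.0),0)]: print(n,f(*a).round(1))
```

```text
nose outer (98.5) [96.6 -0.9 -6.8]
gate free end x85.5 y24 [83.6 25.1 -6.8]
hinge x38 y24 [ 36.1  25.1 -11.3]
far bar y-28 [ 63.7 -26.9 -11.3]
back of loop x36  [ 35.3   2.8 -11.3]
handle near end x32 y0 [ 31.7   0.8 -15.8]
handle far end x-32 [-31.8   0.5 -15.8]
leg top [78.7 62.5 48.4]
leg foot [ 79.7  63.2 121.4]
```

```bash
python3 nudge.py '{"dx":[0.0025, 0, 0, 0, 0], "dy":[0, 0, 0, 0, 0], "dz":[0.02, 0.035, 0.035, 0.02, 0.005], "rx":[0, 0, 0, 0, 0], "ry":[0, 0, 0, 0, 0], "rz":[0, 0, 0, 0, 0]}'
python3 nudge.py '{"dx":[0, 0, 0], "dy":[0, 0, 0], "dz":[0.002, 0, 0], "rx":[0, 0, 0], "ry":[0, 0, 0], "rz":[0, 0, 0]}'
python3 - <<'E'
from h import *
s=robot.read_state();im=robot.capture('wrist');np.save('w6.npy',im)
M=R.from_rotvec(s['tool_rot']).as_matrix();e=s['ee_pos'];go(.5746,.1294,.003)
b=cv2.resize(im[:300,200:560,::-1],(800,600)[:2] if 0 else (720,600),interpolation=cv2.INTER_CUBIC);cv2.imwrite('pics/w6.png',b)
g=im.mean(2)
for v in(40,60,80,100):
    r=g[v];print(v,[(int(i),int(r[i])) for i in range(330,480,5)])
E
```

```text
time_s: 17.95
ee_pos: [0.6138, 0.122, 0.0052]
tool_rot: [2.074, -2.356, -0.002]
ft_force: [-0.8, 0.7, -0.0]
gripper_width: 0.219
grip_force: 50.1
time_s: 18.32
ee_pos: [0.6154, 0.1226, 0.0058]
tool_rot: [-2.076, 2.356, -0.001]
ft_force: [0.3, 0.0, -1.3]
gripper_width: 0.222
grip_force: 50.1
t 18.375 pos [0.6153 0.1226 0.0056] tool d [-0.0016  0.0412  0.0026] tool y [-0.992  0.126 -0.001] z [ 0.001  0.001 -1.   ] q [ 0.45  0.56 -0.03  0.   -0.98 -0.57] F [ 0.1 -0.9 -0.4] w 0.218 g 50.1
40 [(330, 97), (335, 87), (340, 84), (345, 79), (350, 72), (355, 65), (360, 59), (365, 44), (370, 122), (375, 120), (380, 120), (385, 121), (390, 120), (395, 120), (400, 121), (405, 121), (410, 120), (415, 121), (420, 121), (425, 120), (430, 120), (435, 120), (440, 120), (445, 120), (450, 120), (455, 120), (460, 118), (465, 118), (470, 117), (475, 117)]
60 [(330, 120), (335, 121), (340, 123), (345, 77), (350, 85), (355, 88), (360, 93), (365, 90), (370, 124), (375, 122), (380, 121), (385, 120), (390, 121), (395, 121), (400, 120), (405, 122), (410, 121), (415, 121), (420, 121), (425, 120), (430, 118), (435, 118), (440, 116), (445, 111), (450, 110), (455, 110), (460, 113), (465, 116), (470, 116), (475, 118)]
80 [(330, 120), (335, 122), (340, 121), (345, 122), (350, 73), (355, 101), (360, 112), (365, 107), (370, 123), (375, 121), (380, 122), (385, 121), (390, 122), (395, 121), (400, 121), (405, 121), (410, 121), (415, 117), (420, 115), (425, 112), (430, 109), (435, 111), (440, 115), (445, 119), (450, 122), (455, 49), (460, 58), (465, 57), (470, 57), (475, 57)]
100 [(330, 123), (335, 122), (340, 123), (345, 123), (350, 79), (355, 105), (360, 111), (365, 103), (370, 123), (375, 122), (380, 123), (385, 122), (390, 119), (395, 119), (400, 116), (405, 111), (410, 113), (415, 114), (420, 117), (425, 120), (430, 121), (435, 122), (440, 122), (445, 122), (450, 121), (455, 119), (460, 117), (465, 122), (470, 126), (475, 124)]
```

Run:
```python
from h import *
g=np.load('w6.npy').mean(2).astype(int)
for u in(360,452,456,460,470,490):print(u,list(enumerate(g[56:104,u],56))[::2] if u>400 else g[30:70,u].tolist())
s=robot.read_state();e=s['ee_pos'];M=R.from_rotvec(s['tool_rot']).as_matrix()
for X in(73.5,75.5,77,79,81):print(X,[w2p('wrist',e+M@np.array([X/1e3,.065,z]),s)[0].round(1) for z in(.005,-.006)])
print('gate end',w2p('wrist',e+M@np.array([.0836,.025,-.0068]),s)[0])
```

```text
360 [119, 119, 120, 119, 121, 125, 115, 54, 47, 54, 59, 61, 65, 67, 71, 72, 76, 79, 82, 85, 85, 87, 89, 94, 100, 103, 103, 102, 101, 98, 93, 91, 91, 87, 84, 84, 54, 59, 64, 74]
452 [(56, np.int64(114)), (58, np.int64(110)), (60, np.int64(109)), (62, np.int64(107)), (64, np.int64(107)), (66, np.int64(108)), (68, np.int64(110)), (70, np.int64(115)), (72, np.int64(118)), (74, np.int64(118)), (76, np.int64(120)), (78, np.int64(120)), (80, np.int64(126)), (82, np.int64(51)), (84, np.int64(54)), (86, np.int64(57)), (88, np.int64(57)), (90, np.int64(57)), (92, np.int64(62)), (94, np.int64(72)), (96, np.int64(78)), (98, np.int64(103)), (100, np.int64(124)), (102, np.int64(122))]
456 [(56, np.int64(112)), (58, np.int64(112)), (60, np.int64(110)), (62, np.int64(109)), (64, np.int64(110)), (66, np.int64(112)), (68, np.int64(115)), (70, np.int64(117)), (72, np.int64(118)), (74, np.int64(120)), (76, np.int64(118)), (78, np.int64(114)), (80, np.int64(53)), (82, np.int64(57)), (84, np.int64(58)), (86, np.int64(56)), (88, np.int64(56)), (90, np.int64(56)), (92, np.int64(64)), (94, np.int64(73)), (96
[... 1170 characters left out ...]
(64, np.int64(120)), (66, np.int64(119)), (68, np.int64(118)), (70, np.int64(120)), (72, np.int64(127)), (74, np.int64(55)), (76, np.int64(55)), (78, np.int64(55)), (80, np.int64(54)), (82, np.int64(54)), (84, np.int64(55)), (86, np.int64(54)), (88, np.int64(60)), (90, np.int64(67)), (92, np.int64(73)), (94, np.int64(80)), (96, np.int64(87)), (98, np.int64(101)), (100, np.int64(122)), (102, np.int64(121))]
73.5 [array([455.1,  99.5]), array([468.1,  98.9])]
75.5 [array([455.6,  94.1]), array([468.7,  93.1])]
77 [array([455.9,  90.1]), array([469.1,  88.8])]
79 [array([456.4,  84.7]), array([469.6,  83. ])]
81 [array([456.9,  79.3]), array([470.2,  77.1])]
gate end [358.95227534  66.48147354]
```

The leg sits at tool x 77.3 mm and the gate mouth at about 75.3, so a +1.5 mm shift in x. The leg is about 39 mm ahead of the gate. I'll approach, then push.

```bash
python3 nudge.py '{"dx":[0.0015, 0, 0, 0], "dy":[0.012, 0.012, 0.008, 0], "dz":[0.001, 0.0005, 0, 0], "rx":[0, 0, 0, 0], "ry":[0, 0, 0, 0], "rz":[0, 0, 0, 0]}'|sed -n 2,4p
python3 nudge.py '{"dx":[0, 0, 0, 0], "dy":[0.007, 0.007, 0.007, 0], "dz":[0, 0, 0, 0], "rx":[0, 0, 0, 0], "ry":[0, 0, 0, 0], "rz":[0, 0, 0, 0]}'|sed -n 2,4p
python3 nudge.py '{"dx":[0, 0, 0], "dy":[0.005, 0.005, 0], "dz":[0, 0, 0], "rx":[0, 0, 0], "ry":[0, 0, 0], "rz":[0, 0, 0]}'|sed -n 2,4p
```

```text
ee_pos: [0.5824, 0.1252, 0.0037]
tool_rot: [-2.078, 2.356, -0.0]
ft_force: [0.4, -0.1, -1.2]
ee_pos: [0.5618, 0.1282, 0.0035]
tool_rot: [-2.077, 2.356, 0.0]
ft_force: [1.5, 2.2, -2.2]
ee_pos: [0.5517, 0.1293, 0.0033]
tool_rot: [-2.077, 2.357, 0.001]
ft_force: [1.3, 2.7, -2.0]
```

```bash
for k in 1; do python3 nudge.py '{"dx":[0, 0, 0], "dy":[0.004, 0.004, 0], "dz":[0, 0, 0], "rx":[0, 0, 0], "ry":[0, 0, 0], "rz":[0, 0, 0]}'|sed -n 2,4p
python3 nudge.py '{"dx":[0, 0], "dy":[0.003, 0], "dz":[0, 0], "rx":[0, 0], "ry":[0, 0], "rz":[0, 0]}'|sed -n 2,4p
python3 nudge.py '{"dx":[0, 0], "dy":[0.002, 0], "dz":[0, 0], "rx":[0, 0], "ry":[0, 0], "rz":[0, 0]}'|sed -n 2,4p;python3 nudge.py '{"dx":[0, 0], "dy":[0.002, 0], "dz":[0, 0], "rx":[0, 0], "ry":[0, 0], "rz":[0, 0]}'|sed -n 2,4p; done
```

```text
ee_pos: [0.5435, 0.1302, 0.0032]
tool_rot: [2.077, -2.357, -0.001]
ft_force: [-0.1, 4.2, -1.5]
ee_pos: [0.5402, 0.1295, 0.0029]
tool_rot: [2.075, -2.355, -0.001]
ft_force: [0.8, 0.1, -2.0]
ee_pos: [0.5389, 0.1302, 0.0032]
tool_rot: [2.077, -2.357, -0.0]
ft_force: [0.6, -0.2, -1.5]
ee_pos: [0.5371, 0.1307, 0.0032]
tool_rot: [2.077, -2.357, -0.0]
ft_force: [0.0, 0.8, -1.6]
```

```bash
python3 nudge.py '{"dx":[0, 0, 0], "dy":[-0.006, -0.006, 0], "dz":[0, 0, 0], "rx":[0, 0, 0], "ry":[0, 0, 0], "rz":[0, 0, 0]}'|sed -n 2,4p
python3 - <<'E'
from h import *
im=robot.capture('wrist');crop(im,150,0,280,210,2.85,'pics/w7.png')
E
```

```text
ee_pos: [0.5498, 0.1292, 0.0032]
tool_rot: [-2.077, 2.357, -0.0]
ft_force: [0.3, -0.1, -1.9]
```

View pics/w7.png

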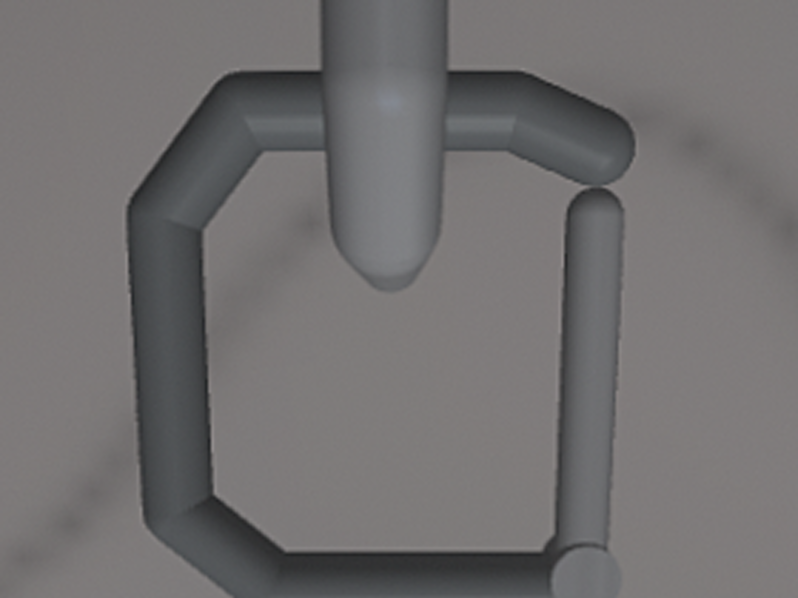

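The gate is shut, with its tip at (595,190) meeting the nose, and the leg is inside the window around (388,280). Now I'll set the trowel down and let go.

```bash
python3 nudge.py '{"dx":[0, 0, 0], "dy":[0, 0, 0], "dz":[0.0005, 0.0005, 0], "rx":[0, 0, 0], "ry":[0, 0, 0], "rz":[0, 0, 0]}'|sed -n 2,4p
python3 nudge.py '{"dx":[0, 0, 0, 0], "dy":[0, 0, 0, 0], "dz":[0, 0, 0, 0], "rx":[0, 0, 0, 0], "ry":[0, 0, 0, 0], "rz":[0, 0, 0, 0]}' 0.45 20
python3 nudge.py '{"dx":[0, 0, 0, 0, 0], "dy":[0, 0, 0, 0, 0], "dz":[-0.01, -0.03, -0.05, -0.05, -0.05], "rx":[0, 0, 0, 0, 0], "ry":[0, 0, 0, 0, 0], "rz":[0, 0, 0, 0, 0]}'
python3 nudge.py '{"dx":[0, 0], "dy":[0, 0], "dz":[0, 0], "rx":[0, 0], "ry":[0, 0], "rz":[0, 0]}'|head -2
python3 - <<'E'
from h import *
s=robot.read_state();im=robot.capture('wrist');g=im.mean(2)
T=np.array([.5498,.1292]);X=np.array([.127,.992]);Y=np.array([-.992,.127])
# gate bright vs window; mister tip colour in the top view
P=lambda x,y,z:[*(T+X*(x+.0015)+Y*y),z]
for n,p in dict(gate=P(-.065,.025,.009),win=P(-.06,0,0),hand=P(0,0,.018),blade=P(.07,0,.008)).items():
    u=w2p('wrist',p,s)[0];print(n,u.round(),g[int(u[1]),int(u[0])] if 0<u[1]<420 else '')
t=robot.capture('top')[...,:3].astype(int)
u=w2p('top',[.4413,.3078,.179],s)[0];m=(t[...,0]-t[...,2]>60)&(t[...,1]>80);v=np.argwhere(m[int(u[1])-12:int(u[1])+13,int(u[0])-12:int(u[0])+13])
print('mister tip pred',u,'seen',(v.mean(0)[::-1]+u.astype(int)-12) if len(v) else None,len(v),t[int(u[1]),int(u[0])])
E
```

```text
ee_pos: [0.549, 0.1292, 0.0023]
tool_rot: [2.077, -2.357, -0.0]
ft_force: [-0.5, 0.4, -1.4]
time_s: 22.18
ee_pos: [0.5492, 0.1292, 0.0023]
tool_rot: [-2.077, 2.357, -0.0]
ft_force: [0.2, 0.0, 0.6]
gripper_width: 0.454
grip_force: 0.0
time_s: 22.8
ee_pos: [0.549, 0.1291, 0.1949]
tool_rot: [-2.077, 2.356, -0.001]
ft_force: [1.0, 0.6, -0.8]
gripper_width: 0.452
grip_force: 0.0
time_s: 23.05
ee_pos: [0.5489, 0.1293, 0.1925]
gate [316. 116.] 96.66666666666667
win [286. 122.] 118.0
hand [286. 193.] 82.66666666666667
blade [286. 264.] 85.33333333333333
mister tip pred [155.65741808 218.60245232] seen None 0 [159 155 141]
```

Run:
```python
from h import *
for n in('scene','top'):
    t=robot.capture(n).astype(int)
    for z in(.179,.15,.09):
        u=w2p(n,[.4413,.3078,z])[0];r=t[int(u[1])-2:int(u[1])+3,int(u[0])-2:int(u[0])+3];print(n,z,u.round(),r.mean((0,1)).round())
    u=w2p(n,[.4413,.3078,.15])[0].astype(int)
    for name,m in(('dark',t.sum(2)<110),('copper',(t[...,0]-t[...,2]>50))):
        v=np.argwhere(m[u[1]-25:u[1]+40,u[0]-25:u[0]+25]);print(name,len(v),(v.mean(0)[::-1]+u-25).round(1) if len(v) else '')
```

```text
scene 0.179 [383. 239.] [113.  94.  62.]
scene 0.15 [381. 249.] [47. 43. 40.]
scene 0.09 [376. 267.] [148.  88.  64.]
dark 28 [376.9 253.8]
copper 546 [379.6 269.9]
top 0.179 [156. 219.] [159. 155. 140.]
top 0.15 [159. 220.] [154. 150. 136.]
top 0.09 [164. 223.] [115. 112. 102.]
dark 0 
copper 0
```

The scene view has the brass tip, black cap and copper body where an upright mister should be; the arm only hides it in the top view. Handing in.

```bash
python3 -c "
from cell import robot
print(robot.job_done())"
```

```text
the job is handed in; nothing more can be done
None
```

The mister is standing upright in the ring stand, and the trowel lies flat on the ledge, clipped onto the eye's left leg with the gate shut. Both were released and the job was handed in at about 23 s; no verdict came back.

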